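# Level the screen-bonding stage with the forked spirit level

## Robot

A 7-joint arm with a two-finger parallel gripper is mounted at the origin on the work surface. World frame = base frame: x ahead of the robot, y to its left, z up, the work surface at z = 0. Lengths are in m, angles in rad, forces in N, time in s.
With the tool pointing down it reaches from about 0.425 to 0.925 m from the base axis. Payload 6.8 kg.
Tool frame: the origin (TCP) lies on the centre line of the jaws, within the pads' length; the fingertips stand 14 mm ahead of it and the grasp point (between the pads) lies 5 mm behind it (r.tips_ahead is the distance from the TCP to the fingertips, in m); z points along the fingers, y is the line along which they close (so a half turn about z gives the same grasp; the last joint's range is limited). The gripper opens to 85 mm and grips with 20 to 120 N. Pads are 22 mm wide; open, the fingers measure 114 mm over their backs; the gripper's body (76 mm by 85 mm) begins 54 mm behind the grasp point. The pads swing forward as they close: fully open they stand 13 mm farther back than shut.
Start: joints at [-1.252, 0.477, 0.022, 1.555, -0.011, 1.109, -0.083], TCP at [0.279, 0.614, 0.245] pointing down, gripper open.
Joint ranges: [-2.96, 2.96], [-0.34, 2.1], [-1.41, 1.46], [0.24, 2.44], [-1.37, 4.51], [0.17, 1.92], [-2.96, 2.96]. Speed limits (rad/s): [2.39, 2.39, 3.14, 3.14, 3.14, 3.14, 3.14].

## Interface

Orientations are given as a rotation vector (axis times angle).
In Python, from bench import r, eyes gives the robot as it stands.
- The arm moves only by the tool step_arm, never from a script. Its argument "rows" is a list of rows, each a list of 6 numbers: the shift along the world's x, y, z in units of 60 cm (1.0 is 60 cm), then the turn, a rotation vector about the world's x, y, z in units of pi rad (1.0 is pi rad). In form: [[x, y, z, rx, ry, rz], ...]. A call has 1 to 5 rows; each row is the pose to reach, as a shift and turn from the pose commanded when the call began, turning the shorter way round; what a row does not reach only later rows make up. A row lasts 1/12 s, in which the tool goes at most 41.7 mm and 7.16 degrees, less where a joint would pass 70% of its speed; a pose out of reach is approached as far as the arm can. A call with a number of a shift or a turn outside -1 to 1 is refused whole. A call with a gripper value outside its range is refused whole. "jaw" is the closure, from 0 (fully open) to 1 (shut), set as the call begins (left out, the last holds). The fingers move at their own pace and stop on an object; "squeeze" is the grip in N (left out, the last holds). Time passes only in rows, so rows that repeat a pose let the fingers close. It gives the time, the measured TCP pose, the force, the opening and the grip force at its end, in the units of the state.
- r.get_obs(): the state, without advancing time (a new reading comes with each control period).
- eyes.grab_frame(name): name is "scene" or "side" or "wrist"; returns the picture (480x640x3 uint8, red, green, blue); there is no depth.
- eyes.camera_info(name): a dict with "mtx" (3x3 intrinsics, pixels), "extrinsics" (4x4, takes a point from camera to world coordinates); the wrist camera has in their place "tool_from_camera" (4x4, takes a point from camera to tool coordinates, whose origin is the TCP and whose axes are the flange's). Camera axes: x right, y down, z forward; pixel columns grow to the right and rows downward; lengths in m; the calibration is good to about 2 mm. The wrist camera is an equidistant fisheye: a pixel r from the principal point sees the ray r / f radians off the axis. A picture is of the moment at which its call begins: read the wrist's pose just before it. camera_info takes no time and is no camera call.
- r.hand_in(): hands the job in; it is judged then, once.
The state is a dict: "clock": time; "joints": joint angles; "qvel": joint speeds; "tau": joint torques, N m; "tcp_pos": TCP position; "orientation": TCP orientation; "contact_force": force on the tool from outside, world axes, zero at the start; "moment": the same for the moment, N m; "grip_width": finger opening in m; "gripper_force": force on a finger pad.
Only numpy, scipy, OpenCV 4.12 (cv2) and the standard library are available. Lean on these libraries where they do the work, as an engineer would, in place of code of your own. Each camera call takes 0.05 s, during which the arm holds its last target. There are 200 camera calls.

## Task

Level the aluminium bonding stage. Lay the yellow spirit level flat on its plate between the two blue lines, with its forked end slid home around the steel stem under the red presser, and let go of it; then grip the black knob, push it down so the presser clamps the level firmly to the plate, and only then turn the knob, until the white bubble sits between the two dark lines. Finish while still gripping the knob and pressing it down, with the bubble centred, and leave the phone, bottle, tools and other things on the bench alone.

Things in the scene. Friction and masses are not known exactly. Their poses are not given: they have to be found in the camera images.
- level_mid (a point): Centre of the loose yellow spirit level, a bar 170 x 34 x 32 mm (long, wide, high), 180 g; the point is half-way up (16 mm). x runs along the bar from the forked end (-x) to the plain end (+x), z up. Grip it across the 34 mm width, at the middle or up to 40 mm towards the plain end, fingertips just clear of the surface. Its vial stands 8 mm proud of the top.
- level_seat (a point): Point on the level's underside in the fork slot, 67 mm from the level's centre towards the forked end. The slot is 18 mm wide, 24 mm deep, open at that end and through the full height. When the level is home the 10 mm stem's axis stands here, 1 mm short of touching the slot's closed end.
- vial (a point): Middle of the lime-green vial along the level's top, midway between its two dark lines; 20 mm from the level's centre towards the plain end. Same axes as the level.
- bubble_mid (a point): Middle of the white bubble (16 mm long) in the vial. Along the level's x, its distance from the vial's middle is 0 when centred between the two dark lines (inner edges 22 mm apart), at most 22 mm either way. It climbs to the higher end, about 0.5 mm per milliradian of tilt, and settles about 1.5 s after a movement. Sideways wander in the vial means nothing.
- plate: Stage plate: aluminium, 250 x 180 x 10 mm, hinged at the end far from the knob. Origin on the hinge line, 15 mm below the top, midway across; x from the knob end to the hinge end (stem at x = -205 mm, y = 0; plate from -240 to +10 mm), z its normal. The level's lane runs along y = 0 between thin blue lines, fork end to the knob. Top 45 mm above the bench when level. Panels beside it are flush.
- knob: Black round knob, 38 mm diameter, 32 high, white mark on its red top, on an upright 10 mm steel stem through the knob end of the plate. Origin on the stem's axis at the knob's mid-height, at rest 79 mm above the plate's top; the frame turns with the knob. It pushes down 20 mm on the stem against a light spring (about 2 N at the top, 4 N at the bottom) and springs back when let go.
- knob_top (a point): Centre of the knob's top, 16 mm above its middle. Turning it clockwise (from above) raises the plate's knob end, 22 mrad of tilt (4.5 mm of height at the knob) per rad, moving the bubble about 11 mm per rad towards the forked end. The knob end starts too low: 0.7 to 1.4 rad clockwise is needed. The knob stays where it is turned (friction about 0.1 N m).
- presser: Red disc, 36 mm diameter, 8 thick, sprung under the knob on the stem. Origin: centre of its underside, 39 mm above the plate's top at rest, so the 32 mm high level slides under it with 7 mm to spare. Pushing the knob down, it meets the level after 7 mm, then presses it 0.6 N for each further mm. About 14 mm of knob travel is a firm press (10 mm is too little).
- phone_mid (a point): Centre of a loose dark phone, 150 x 72 x 8 mm, lying on the mat. Bystander.
- bottle: White bottle, 60 mm diameter, 120 high, origin at the centre of its underside. Bystander.
- tray: Blue divided parts tray, 120 x 170 x 22 mm, origin at the centre of its underside. Bystander.
- driver: Screwdriver, 160 mm, red handle, lying on the bench. Bystander.
- tweezers: Dark steel tweezers, 110 mm, lying on the bench. Bystander.
- jar: Small amber jar with white cap, 56 mm diameter, 50 high. Bystander.
Mind the look-alikes: they are no part of the job. Of the things shaped like the part that bears level_mid, the yellow one is meant.

How it is judged:
By the outcome, as a careful person would: the job done as asked, in the order asked, and still so for the second after the job is handed in, while the arm keeps its last pose, push and grip.
It also fails if it takes over 54 s, if anything falls off the work surface, if the arm or the gripper's body presses on something with over 40 N, if the wrist force passes 120 N, or if a joint passes its speed limit or range.

## Working session

There is one attempt and no reset: what is moved stays moved. The work goes in short steps, Python scripts to look and compute and a tool call to move; the robot and the scene stay as the last step left them, time stands still between calls to the robot, and variables do not carry over. Pictures are saved under pics/ and viewed, at most 10 in all, crops included, and the job is handed in when it is done.

Besides the shell and the picture viewer there is one more tool, called after "Request:" by a JSON object that holds its "name" and its "arguments", one argument or row to a line. step_arm: Moves the arm, as the interface text tells. Shifts and turns lie within -1 to 1; 1 stands for 60 cm of shift or pi rad of turn. Its arguments: {"type":"object","properties":{"rows":{"type":"array"},"jaw":{"type":"number"},"squeeze":{"type":"number"}},"required":["rows"]}

```bash
ls; mkdir -p pics; python3 - <<'E'
from bench import r,eyes
import cv2,numpy as np
o=r.get_obs();print(o, r.tips_ahead)
for n in("scene","side","wrist"):
    i=eyes.grab_frame(n);cv2.imwrite(f"pics/{n}0.png",i[:,:,::-1]);print(n,eyes.camera_info(n))
E
```

```text
pics
{'clock': 0.0, 'joints': array([-1.25209003,  0.47780145,  0.02237898,  1.55645747, -0.01148539,
        1.10926764, -0.08309653]), 'qvel': array([ 0.00167126, -0.0010995 , -0.00028955, -0.0003859 ,  0.00123881,
       -0.00106799,  0.00061674]), 'tau': array([-8.87003662e-04, -5.96474969e+01,  1.60752073e+00, -2.81189096e+01,
        1.24653368e-02,  9.65496758e-03,  1.29191335e-05]), 'tcp_pos': array([0.2792326 , 0.61392166, 0.244323  ]), 'orientation': array([-6.65307115e-01, -3.07011157e+00,  2.81451314e-03]), 'contact_force': array([ 0.55358883, -0.60295349,  0.62705311]), 'moment': array([-0.00259896,  0.00250237, -0.02355888]), 'gripper_force': 0.0, 'grip_width': 0.08532227322101103} 0.014
scene {'mtx': array([[528.14706542,   0.        , 314.55359677],
       [  0.        , 528.14706542, 237.21716053],
       [  0.        ,   0.        ,   1.        ]]), 'extrinsics': array([[-0.12614512,  0.59927165, -0.79054469,  1.57861161],
       [ 0.99191352,  0.08741381, -0.09201305, -0.01000877],
       [ 0.01396371, -0.79575896, -0.60545247,  0.98144095],
       [ 0.        ,  0
[... 298 characters left out ...]
4383,  0.67726913, -0.65659715,  0.82375475],
       [-0.01872768, -0.70065904, -0.71325044,  1.13577046],
       [ 0.        ,  0.        ,  0.        ,  1.        ]])}
wrist {'mtx': array([[371.64829954,   0.        , 315.42410835],
       [  0.        , 371.64829954, 236.85507743],
       [  0.        ,   0.        ,   1.        ]]), 'tool_from_camera': array([[ 8.53674673e-04, -9.61205505e-01, -2.75831919e-01,
         7.03777787e-02],
       [ 9.99999300e-01,  1.04658973e-03, -5.52197631e-04,
         3.93836618e-04],
       [ 8.19458255e-04, -2.75831254e-01,  9.61205726e-01,
        -1.28164676e-01],
       [ 0.00000000e+00,  0.00000000e+00,  0.00000000e+00,
         1.00000000e+00]])}
```

View pics/scene0.png

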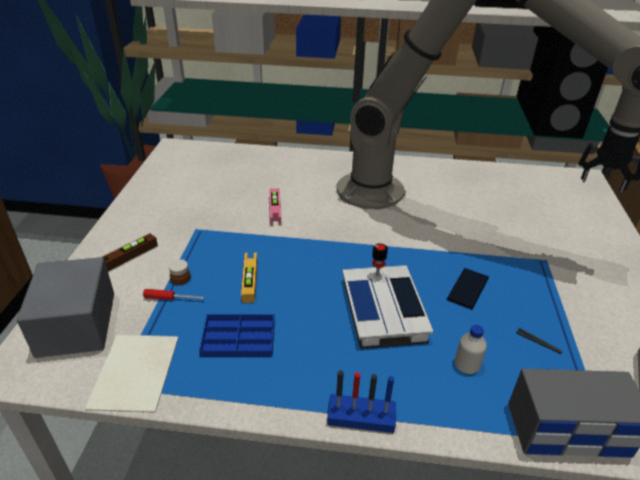

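View pics/side0.png

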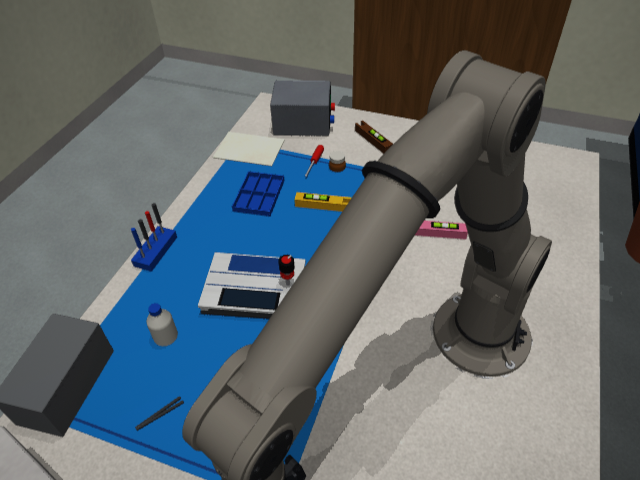

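The scene view shows the yellow level at about (249,278), with its fork towards the robot. The stage is at about (385,305), with the knob at about (380,250) on the robot side. The brown and pink levels are the look-alikes.

```bash
cat > h.py <<'E'
import numpy as np,cv2
from scipy.spatial.transform import Rotation as R
from bench import r,eyes
def pose():
    o=r.get_obs();T=np.eye(4);T[:3,:3]=R.from_rotvec(o['orientation']).as_matrix();T[:3,3]=o['tcp_pos'];return T
def grab(n,T=None):
    c=eyes.camera_info(n)
    E=pose()@c['tool_from_camera'] if n=='wrist' else c['extrinsics']
    return eyes.grab_frame(n),c['mtx'],E,n
def rays(cam,px):
    _,K,E,n=cam;px=np.atleast_2d(px).astype(float)
    a=(px-K[:2,2])/[K[0,0],K[1,1]]
    if n=='wrist':
        t=np.linalg.norm(a,axis=1,keepdims=True)+1e-9;d=np.c_[a/t*np.sin(t),np.cos(t)]
    else: d=np.c_[a,np.ones(len(a))]
    return E[:3,3],d@E[:3,:3].T
def on(cam,px,z):
    o,d=rays(cam,px);return o+d*((z-o[2])/d[:,2])[:,None]
def proj(cam,P):
    _,K,E,n=cam;p=(np.atleast_2d(P)-E[:3,3])@E[:3,:3]
    if n=='wrist':
        s=np.linalg.norm(p[:,:2],axis=1);t=np.arctan2(s,p[:,2]);a=p[:,:2]/(s+1e-9)[:,None]*t[:,None]
    else:a=p[:,:2]/p[:,2:]
    return a*K[0,0]+K[:2,2]
def mask(img,h0,h1,s=100,v=80,vm=255):
    return cv2.inRange(cv2.cvtColor(img,cv2.COLOR_RGB2HSV),(h0,s,v),(h1,255,vm))
E
python3 - <<'E'
from h import *
c=grab('scene');m=mask(c[0],18,28,150,120)
n,l,st,ce=cv2.connectedComponentsWithStats(m)
for i in range(1,n):
    if st[i,4]>30:
        print(st[i]);p=np.argwhere(l==i)[:,::-1].astype(np.float32);b=cv2.boxPoints(cv2.minAreaRect(p));print(b.round(1),on(c,b,.032).round(3),on(c,ce[i],.025).round(3))
# knob red top, presser
m=mask(c[0],0,6,150,100)|mask(c[0],174,180,150,100)
n,l,st,ce=cv2.connectedComponentsWithStats(m)
for i in range(1,n):
    if st[i,4]>10: print(st[i],ce[i],on(c,ce[i],.14).round(3))
# white plate-ish
g=cv2.cvtColor(c[0],cv2.COLOR_RGB2HSV);w=((g[:,:,1]<60)&(g[:,:,2]>120)).astype(np.uint8);w[:250]=0;w[350:]=0;w[:,:335]=0;w[:,435:]=0
p=np.argwhere(w)[:,::-1].astype(np.float32);b=cv2.approxPolyDP(cv2.convexHull(p),4,True)[:,0];print(b,on(c,b,.045).round(3))
print(proj(c,[[.279,.614,.245]]))
E
```

```text
[242 254  14  42 289]
[[241.5 295. ]
 [244.1 253.3]
 [256.3 254.1]
 [253.7 295.7]] [[ 0.611 -0.31   0.032]
 [ 0.443 -0.343  0.032]
 [ 0.441 -0.308  0.032]
 [ 0.61  -0.279  0.032]] [[ 0.527 -0.31   0.025]]
[376 244   9   6  38] [380.42105263 246.86842105] [[0.496 0.035 0.14 ]]
[144 290  29   9 205] [157.88780488 293.52682927] [[ 0.743 -0.467  0.14 ]]
[355 373   5   5  21] [357. 375.] [[0.911 0.001 0.14 ]]
[[432. 331.]
 [360. 337.]
 [343. 270.]
 [406. 266.]] [[ 0.682  0.171  0.045]
 [ 0.725  0.002  0.045]
 [ 0.49  -0.057  0.045]
 [ 0.449  0.112  0.045]]
[[602.75669857 185.64927041]]
```

Request:
{"name": "step_arm", "arguments": {
  "rows": [
    [0.217, -0.267, 0.05, 0, 0, 0.19],
    [0.217, -0.267, 0.05, 0, 0, 0.19],
    [0.217, -0.267, 0.05, 0, 0, 0.19],
    [0.217, -0.267, 0.05, 0, 0, 0.19],
    [0.217, -0.267, 0.05, 0, 0, 0.19]
  ]
}}

```text
clock: 0.62
tcp_pos: [0.4103, 0.4527, 0.2754]
orientation: [0.277, -3.129, 0.0]
contact_force: [0.8, 0.9, 0.5]
grip_width: 0.0852
gripper_force: 0.0
```

Request:
{"name": "step_arm", "arguments": {
  "rows": [
    [0.15, -0.307, 0.04, 0, 0, 0.01],
    [0.15, -0.307, 0.04, 0, 0, 0.01],
    [0.15, -0.307, 0.04, 0, 0, 0.01],
    [0.15, -0.307, 0.04, 0, 0, 0.01],
    [0.15, -0.307, 0.04, 0, 0, 0.01]
  ]
}}

```text
clock: 1.03
tcp_pos: [0.5001, 0.2678, 0.2996]
orientation: [-0.315, 3.126, -0.0]
contact_force: [1.0, 1.0, 0.5]
grip_width: 0.0855
gripper_force: 0.0
```

Request:
{"name": "step_arm", "arguments": {
  "rows": [
    [0.067, -0.333, 0, 0, 0, 0],
    [0.067, -0.333, 0, 0, 0, 0],
    [0.067, -0.333, 0, 0, 0, 0],
    [0.067, -0.333, 0, 0, 0, 0],
    [0.067, -0.333, 0, 0, 0, 0]
  ]
}}

```text
clock: 1.45
tcp_pos: [0.5396, 0.0675, 0.2994]
orientation: [-0.314, 3.126, -0.001]
contact_force: [0.5, -0.1, -0.6]
grip_width: 0.0852
gripper_force: 0.0
```

```bash
python3 - <<'E'
from h import *
print(r.get_obs()['qvel'].round(3))
c=grab('wrist');cv2.imwrite('pics/w1.png',c[0][:,:,::-1]);T=pose();print(T.round(3));np.save('T1',c[2])
E
```

```text
[ 0.579  0.034  0.272 -0.032 -0.073  0.     0.872]
[[-0.982 -0.189  0.001  0.541]
 [-0.189  0.982 -0.005  0.059]
 [-0.    -0.005 -1.     0.3  ]
 [ 0.     0.     0.     1.   ]]
```

View pics/w1.png

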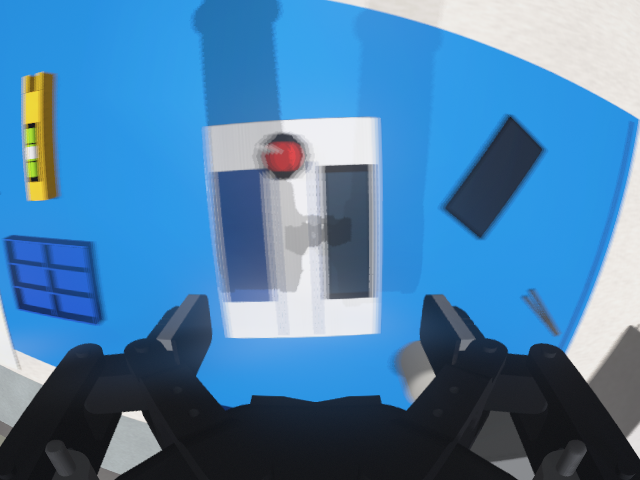

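The wrist view is blurred because the arm was still moving. It shows the stage quad from (205,125) to (380,335), the red knob top at (283,155) and the yellow level at (38,137). I'll take it again at rest and measure.

```bash
python3 - <<'E'
from h import *
for k in range(4): eyes.grab_frame('wrist')
c=grab('wrist');cv2.imwrite('pics/w2.png',c[0][:,:,::-1])
print(r.get_obs()['qvel'].round(3), r.get_obs()['clock'])
m=mask(c[0],0,6,150,60)|mask(c[0],174,180,150,60)
n,l,st,ce=cv2.connectedComponentsWithStats(m)
for i in range(1,n):
    if st[i,4]>60: print('red',st[i],ce[i],on(c,ce[i],.138).round(4),on(c,[[st[i,0],ce[i,1]],[st[i,0]+st[i,2],ce[i,1]]],.138).round(4).tolist())
g=cv2.cvtColor(c[0],cv2.COLOR_RGB2HSV);w=((g[:,:,1]<60)&(g[:,:,2]>150)).astype(np.uint8);w[:90]=0;w[350:]=0;w[:,:195]=0;w[:,395:]=0
p=np.argwhere(w)[:,::-1].astype(np.float32);b=cv2.approxPolyDP(cv2.convexHull(p),5,True)[:,0];print(b,on(c,b,.043).round(4))
m=mask(c[0],18,32,150,100);m[:,150:]=0
p=np.argwhere(m)[:,::-1];q=on(c,p,.032)[:,:2].astype(np.float32);print('lev',cv2.minAreaRect(q), q.min(0),q.max(0))
# lane lines row scan
for v in (215,250,280,310):print(v,[tuple(int(t) for t in c[0][v,u]) for u in range(262,334,3)])
E
```

```text
[-0.013  0.003 -0.009 -0.001  0.002  0.002 -0.001] 1.75
red [270 141  31  30 649] [285.72881356 156.00770416] [[0.4926 0.0385 0.138 ]] [[0.4949, 0.0264, 0.138], [0.4903, 0.0501, 0.138]]
[[376. 333.]
 [230. 336.]
 [208. 126.]
 [377. 118.]] [[ 0.6816  0.1751  0.043 ]
 [ 0.7226  0.0028  0.043 ]
 [ 0.4828 -0.0549  0.043 ]
 [ 0.4415  0.116   0.043 ]]
lev ((0.5199891328811646, -0.29575586318969727), (0.1683279126882553, 0.05830283463001251), 9.991769790649414) [ 0.43742946 -0.33763015] [ 0.6069715  -0.25461686]
215 [(56, 81, 129), (56, 80, 129), (130, 138, 156), (196, 196, 198), (175, 177, 186), (90, 108, 141), (195, 195, 197), (196, 196, 198), (201, 200, 202), (197, 197, 199), (198, 198, 199), (199, 199, 200), (196, 196, 198), (226, 226, 229), (205, 206, 208), (208, 208, 210), (197, 197, 198), (190, 192, 199), (69, 91, 137), (239, 240, 242), (237, 237, 240), (65, 67, 73), (73, 89, 107), (69, 82, 98)]
250 [(59, 82, 129), (60, 82, 128), (60, 83, 128), (151, 156, 168), (192, 193, 195), (115, 130, 156), (149, 154, 165), (193, 193, 195), (193, 194, 196), (185, 186, 187), (170, 170, 172), (172,
[... 321 characters left out ...]
), (193, 194, 198), (191, 192, 196), (194, 195, 198), (192, 193, 196), (192, 192, 196), (190, 190, 193), (238, 238, 241), (238, 238, 241), (238, 238, 240), (238, 238, 241), (238, 239, 242), (233, 235, 240), (125, 145, 188), (238, 239, 242), (232, 232, 236), (78, 87, 101), (80, 93, 111)]
310 [(232, 234, 239), (232, 234, 240), (232, 234, 240), (233, 234, 240), (233, 235, 240), (233, 235, 239), (231, 232, 237), (115, 137, 187), (233, 234, 239), (233, 235, 238), (234, 235, 240), (234, 235, 239), (234, 235, 239), (233, 235, 238), (234, 236, 240), (233, 234, 238), (233, 235, 239), (233, 235, 239), (233, 235, 239), (122, 143, 188), (233, 235, 240), (233, 235, 240), (233, 235, 240), (233, 235, 239)]
```

```bash
python3 -c "
import cv2;i=cv2.imread('pics/w2.png')[100:350,190:400];cv2.imwrite('pics/w2c.png',cv2.resize(i,None,fx=2.4,fy=2.4,interpolation=cv2.INTER_CUBIC))"
```

```text
(no output)
```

View pics/w2c.png

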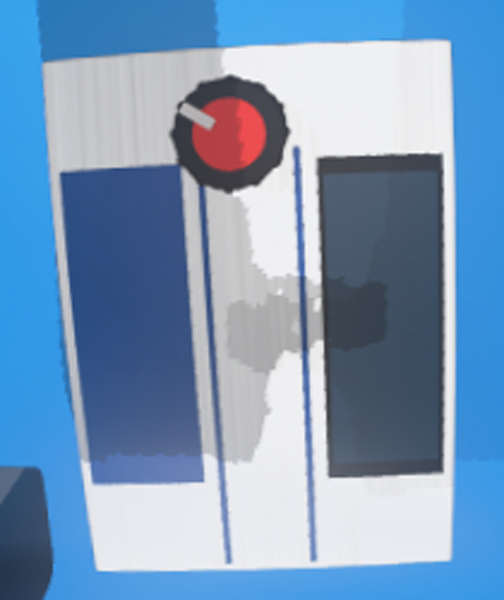

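```bash
python3 - <<'E'
from h import *
c=grab('wrist');img=c[0].astype(int)
L=[];Rr=[]
sat=img[:,:,2]-img[:,:,0]
for v in list(range(180,330,3)):
    for lst,u0,u1 in((L,lambda v:278+(v-250)*.0833,0),(Rr,lambda v:316.5+(v-250)*.05,0)):
        a=int(u0(v))-3;s=sat[v,a:a+8];
        j=s.argmax()
        if s[j]>30 and 0<j<7:
            w=np.clip(s[max(0,j-1):j+2]-15,0,None);lst.append((a+max(0,j-1)+(w*np.arange(len(w))).sum()/w.sum(),v))
for l in(L,Rr):
    q=np.array(l);P=on(c,q,.0425)
    f=cv2.fitLine(P[:,:2].astype(np.float32),cv2.DIST_HUBER,0,.001,.001).ravel();ang=np.degrees(np.arctan2(f[1],f[0]));print(len(l),f,ang,'y at x=.4926',f[3]+(.4926-f[2])*f[1]/f[0],'at .65',f[3]+(.65-f[2])*f[1]/f[0])
# knob circle
g=cv2.cvtColor(c[0],cv2.COLOR_RGB2GRAY);H=cv2.cvtColor(c[0],cv2.COLOR_RGB2HSV)
m=((H[:,:,2]<75)|mask(c[0],0,6,150,60).astype(bool)|mask(c[0],174,180,150,60).astype(bool)).astype(np.uint8)
m[:, :255]=0;m[:,315:]=0;m[:125]=0;m[185:]=0
m=cv2.morphologyEx(m,cv2.MORPH_CLOSE,np.ones((7,7)));n,l,st,ce=cv2.connectedComponentsWithStats(m);i=1+st[1:,4].argmax();print(st[i],cv2.minEnclosingCircle(np.argwhere(l==i)[:,::-1].astype(np.float32)),on(c,ce[i],.136))
np.savez('plate',L=np.array(L),R=np.array(Rr))
E
```

```text
50 [0.97099894 0.23908378 0.6074505  0.04411692] 13.83247 y at x=.4926 0.015837912 at .65 0.054593652
50 [0.97044253 0.24133226 0.58798325 0.08262121] 13.965185 y at x=.4926 0.058901045 at .65 0.098043695
[ 261  132   45   47 1442] ((283.87042236328125, 155.26577758789062), 23.89183235168457) [[0.49356283 0.03589267 0.136     ]]
```

Request:
{"name": "step_arm", "arguments": {
  "rows": [
    [0, -0.3, 0, 0, 0, 0],
    [0, -0.3, 0, 0, 0, 0],
    [0, -0.3, 0, 0, 0, 0],
    [0, -0.3, 0, 0, 0, 0],
    [0, -0.3, 0, 0, 0, 0]
  ]
}}

```text
clock: 2.22
tcp_pos: [0.5389, -0.1152, 0.2996]
orientation: [0.308, -3.126, 0.004]
contact_force: [-0.9, -0.4, 0.1]
grip_width: 0.0852
gripper_force: 0.0
```

Request:
{"name": "step_arm", "arguments": {
  "rows": [
    [0, -0.31, -0.13, 0, 0, 0],
    [0, -0.31, -0.13, 0, 0, 0],
    [0, -0.31, -0.13, 0, 0, 0],
    [0, -0.31, -0.13, 0, 0, 0],
    [0, -0.31, -0.13, 0, 0, 0]
  ]
}}

```text
clock: 2.63
tcp_pos: [0.5398, -0.2964, 0.22]
orientation: [0.319, -3.125, -0.0]
contact_force: [-0.3, 0.2, -0.1]
grip_width: 0.0854
gripper_force: 0.0
```

```bash
python3 - <<'E'
from h import *
for k in range(4): eyes.grab_frame('wrist')
c=grab('wrist');cv2.imwrite('pics/w3.png',c[0][:,:,::-1]);print(pose().round(4))
m=mask(c[0],18,32,150,100)
n,l,st,ce=cv2.connectedComponentsWithStats(m)
for i in range(1,n):
    if st[i,4]>100: 
        print(st[i]);q=on(c,np.argwhere(l==i)[:,::-1],.032)[:,:2].astype(np.float32);print(cv2.minAreaRect(q))
E
```

```text
[[-9.793e-01 -2.025e-01 -1.000e-04  5.406e-01]
 [-2.025e-01  9.793e-01  1.200e-03 -2.935e-01]
 [-1.000e-04  1.200e-03 -1.000e+00  2.210e-01]
 [ 0.000e+00  0.000e+00  0.000e+00  1.000e+00]]
[ 285   94   41  188 4026]
((0.5214117765426636, -0.3083428144454956), (0.16663576662540436, 0.032435785979032516), 10.173603057861328)
```

View pics/w3.png

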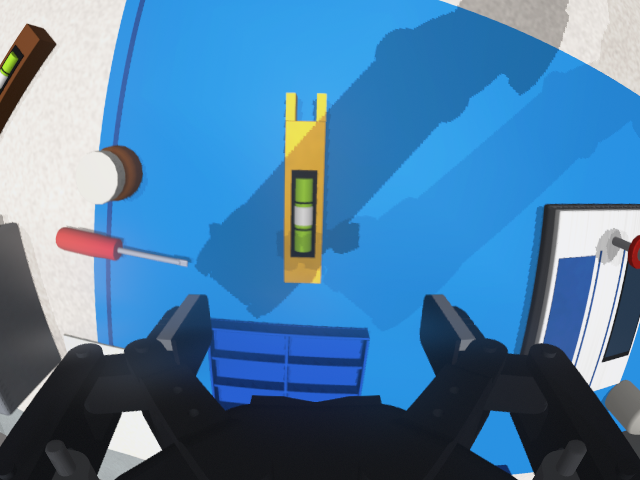

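The level measures 167 x 32 mm, centred at (0.5215,-0.308) with yaw 10.2°, and its fork faces the robot. I'll descend and grip 35 mm towards the plain end.

Request:
{"name": "step_arm", "arguments": {
  "rows": [
    [0.0255, -0.0143, -0.06, 0, 0, -0.0083],
    [0.0255, -0.0143, -0.12, 0, 0, -0.0083],
    [0.0255, -0.0143, -0.18, 0, 0, -0.0083],
    [0.0255, -0.0143, -0.24, 0, 0, -0.0083],
    [0.0255, -0.0143, -0.24, 0, 0, -0.0083]
  ]
}}

```text
clock: 3.3
tcp_pos: [0.5523, -0.2986, 0.0711]
orientation: [0.282, -3.12, -0.011]
contact_force: [-1.2, -0.2, -0.8]
grip_width: 0.0856
gripper_force: 0.0
```

Request:
{"name": "step_arm", "arguments": {
  "rows": [
    [0, 0, -0.03, 0, 0, 0],
    [0, 0, -0.06, 0, 0, 0],
    [0, 0, -0.09, 0, 0, 0],
    [0, 0, -0.09, 0, 0, 0],
    [0, 0, -0.09, 0, 0, 0]
  ]
}}

```text
clock: 3.72
tcp_pos: [0.5561, -0.3028, 0.0247]
orientation: [-0.278, 3.128, 0.001]
contact_force: [0.6, -0.4, 0.6]
grip_width: 0.0855
gripper_force: 0.0
```

```bash
python3 -c "
from h import *
print(pose().round(4),r.get_obs()['contact_force'].round(1))"
```

```text
[[-9.843e-01 -1.765e-01  9.000e-04  5.561e-01]
 [-1.765e-01  9.843e-01  6.000e-04 -3.028e-01]
 [-1.000e-03  4.000e-04 -1.000e+00  2.470e-02]
 [ 0.000e+00  0.000e+00  0.000e+00  1.000e+00]] [ 0.6 -0.4  0.6]
```

Request:
{"name": "step_arm", "arguments": {
  "rows": [
    [0, 0, -0.004, 0, 0, 0],
    [0, 0, -0.004, 0, 0, 0],
    [0, 0, -0.004, 0, 0, 0],
    [0, 0, -0.004, 0, 0, 0],
    [0, 0, -0.004, 0, 0, 0]
  ],
  "jaw": 1,
  "squeeze": 40
}}

```text
clock: 4.13
tcp_pos: [0.5555, -0.3043, 0.0219]
orientation: [-0.275, 3.128, -0.001]
contact_force: [-0.3, 0.7, 7.0]
grip_width: 0.0335
gripper_force: 41.5
```

Request:
{"name": "step_arm", "arguments": {
  "rows": [
    [0, 0, 0, 0, 0, 0],
    [0, 0, 0, 0, 0, 0],
    [0, 0, 0, 0, 0, 0],
    [0, 0, 0, 0, 0, 0]
  ]
}}

```text
clock: 4.47
tcp_pos: [0.5555, -0.3043, 0.0219]
orientation: [-0.275, 3.128, -0.001]
contact_force: [-2.1, 0.3, 6.5]
grip_width: 0.0333
gripper_force: 41.6
```

Request:
{"name": "step_arm", "arguments": {
  "rows": [
    [0, 0, 0.05, 0, 0, 0],
    [0, 0, 0.1, 0, 0, 0],
    [0.04, 0, 0.167, 0, 0, 0.0],
    [0.08, 0, 0.167, 0, 0, 0.0],
    [0.1, 0.0, 0.167, 0, 0, 0.021]
  ]
}}

```text
clock: 4.88
tcp_pos: [0.6197, -0.3041, 0.1248]
orientation: [-0.379, 3.111, -0.005]
contact_force: [0.3, 0.5, -2.5]
grip_width: 0.0335
gripper_force: 41.0
```

Request:
{"name": "step_arm", "arguments": {
  "rows": [
    [0.05, 0.05, 0, 0, 0, 0],
    [0.05, 0.1, 0, 0, 0, 0],
    [0.05, 0.15, 0, 0, 0, 0],
    [0.05, 0.2, 0, 0, 0, 0],
    [0.05, 0.25, 0, 0, 0, 0]
  ]
}}

```text
clock: 5.3
tcp_pos: [0.6443, -0.1526, 0.1204]
orientation: [0.378, -3.118, -0.001]
contact_force: [0.6, -0.4, -2.0]
grip_width: 0.0331
gripper_force: 41.0
```

Request:
{"name": "step_arm", "arguments": {
  "rows": [
    [0, 0.06, 0, 0, 0, 0],
    [0, 0.12, 0, 0, 0, 0],
    [0, 0.18, 0, 0, 0, 0],
    [0, 0.24, 0, 0, 0, 0],
    [0, 0.29, 0, 0, 0, 0]
  ]
}}

```text
clock: 5.72
tcp_pos: [0.6442, 0.0232, 0.1206]
orientation: [0.381, -3.117, -0.002]
contact_force: [-0.0, -0.8, -2.1]
grip_width: 0.0333
gripper_force: 41.0
```

```bash
python3 - <<'E'
from h import *
for k in range(5): eyes.grab_frame('wrist')
c=grab('wrist');cv2.imwrite('pics/w4.png',c[0][:,:,::-1]);T=pose();print(T.round(4),r.get_obs()['contact_force'].round(1))
z=T[2,3]+.010
m=mask(c[0],18,32,150,100)
n,l,st,ce=cv2.connectedComponentsWithStats(m)
i=1+st[1:,4].argmax();print(st[i]);q=on(c,np.argwhere(l==i)[:,::-1],z)[:,:2].astype(np.float32);print(cv2.minAreaRect(q))
E
```

```text
[[-9.714e-01 -2.373e-01 -5.000e-04  6.447e-01]
 [-2.373e-01  9.714e-01 -1.300e-03  1.810e-02]
 [ 8.000e-04 -1.100e-03 -1.000e+00  1.209e-01]
 [ 0.000e+00  0.000e+00  0.000e+00  1.000e+00]] [ 0.2  0.  -2.7]
[  264     0   107   402 24109]
((0.6049144268035889, 0.010068964213132858), (0.14858271181583405, 0.03367418423295021), 13.507201194763184)
```

View pics/w4.png

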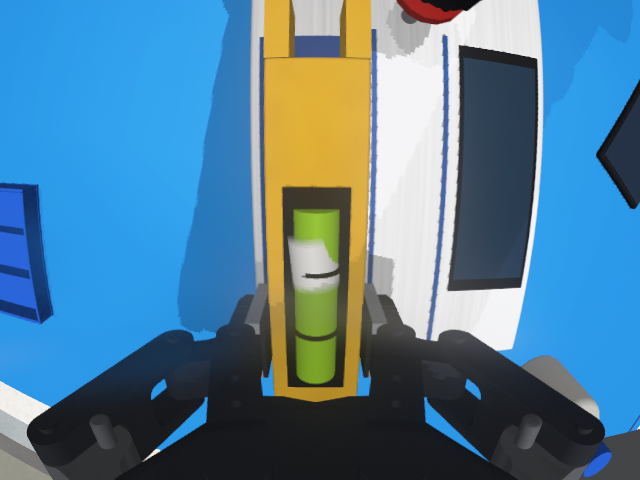

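Request:
{"name": "step_arm", "arguments": {
  "rows": [
    [-0.006, 0.03, 0, 0.003, -0.0124, 0],
    [-0.006, 0.06, 0, 0.003, -0.0124, 0],
    [-0.006, 0.092, -0.02, 0.003, -0.0124, 0],
    [-0.006, 0.092, -0.05, 0.003, -0.0124, 0],
    [-0.006, 0.092, -0.05, 0.003, -0.0124, 0]
  ]
}}

```text
clock: 6.43
tcp_pos: [0.6392, 0.0747, 0.0881]
orientation: [-0.374, 3.084, 0.007]
contact_force: [-2.1, -1.0, -2.4]
grip_width: 0.0333
gripper_force: 40.8
```

Request:
{"name": "step_arm", "arguments": {
  "rows": [
    [0, 0, 0, 0, 0, 0],
    [0, 0, 0, 0, 0, 0],
    [0, 0, 0, 0, 0, 0],
    [0, 0, 0, 0, 0, 0],
    [0, 0, 0, 0, 0, 0]
  ]
}}

```text
clock: 6.85
tcp_pos: [0.6418, 0.0745, 0.0919]
orientation: [-0.372, 3.078, 0.007]
contact_force: [0.6, -0.2, -2.0]
grip_width: 0.0334
gripper_force: 40.9
```

Request:
{"name": "step_arm", "arguments": {
  "rows": [
    [0, 0, 0, 0, 0, 0],
    [0, 0, 0, 0, 0, 0],
    [0, 0, 0, 0, 0, 0],
    [0, 0, 0, 0, 0, 0],
    [0, 0, 0, 0, 0, 0]
  ]
}}

```text
clock: 7.27
tcp_pos: [0.6413, 0.0752, 0.0911]
orientation: [-0.374, 3.079, 0.007]
contact_force: [-0.3, -0.6, -1.7]
grip_width: 0.0333
gripper_force: 40.9
```

```bash
cat >> h.py <<'E'
def vial(c,z):
    """along-axis: green/white extents along image column through vial"""
    img=c[0];m=mask(img,30,50,120,60);n,l,st,ce=cv2.connectedComponentsWithStats(m)
    return m
E
python3 - <<'E'
from h import *
c=grab('wrist');cv2.imwrite('pics/w5.png',c[0][:,:,::-1]);T=pose();print(T.round(4),r.get_obs()['contact_force'].round(1),r.get_obs()['clock'])
i=c[0];z=T[2,3]+.010
for u in (308,317,326): print(u,[(v,*map(int,i[v,u])) for v in range(190,392,5)])
a=np.array([.971,.239]);n=np.array([-.239,.971]);S=np.array([.493,.037])
for v in(40,57,60): 
    p=on(c,[317,v],z)[0,:2];print(v,(p-S)@a,(p-S)@n)
print('tool',(T[:2,3]-S)@a,(T[:2,3]-S)@n)
m=mask(i,18,32,150,100)
for v in(80,120,160,200): 
    q=np.where(m[v,200:430])[0]+200;p=on(c,[[q.min(),v],[q.max(),v]],z)[:,:2];print(v,q.min(),q.max(),((p-S)@n).round(4),((p-S)@a).round(4))
q=np.where(m[:200,312:322].any(1))[0];print('slot end row',q.min(),on(c,[317,q.min()],z)[0])
# side-view check of level height
E
```

```text
[[-9.702e-01 -2.392e-01  3.890e-02  6.413e-01]
 [-2.390e-01  9.710e-01  9.400e-03  7.520e-02]
 [-4.000e-02 -1.000e-04 -9.992e-01  9.100e-02]
 [ 0.000e+00  0.000e+00  0.000e+00  1.000e+00]] [-0.8  0.4 -2.6] 7.3167
308 [(190, 92, 73, 51), (195, 89, 72, 49), (200, 88, 72, 50), (205, 85, 72, 51), (210, 129, 153, 46), (215, 184, 229, 63), (220, 183, 228, 62), (225, 183, 228, 63), (230, 182, 228, 63), (235, 182, 228, 63), (240, 181, 228, 63), (245, 182, 228, 63), (250, 181, 228, 63), (255, 181, 228, 63), (260, 180, 228, 64), (265, 180, 228, 64), (270, 179, 227, 64), (275, 74, 74, 46), (280, 159, 205, 59), (285, 160, 203, 60), (290, 160, 202, 62), (295, 160, 200, 63), (300, 160, 199, 66), (305, 160, 198, 68), (310, 160, 197, 68), (315, 159, 196, 68), (320, 159, 197, 70), (325, 158, 196, 69), (330, 157, 197, 68), (335, 125, 153, 61), (340, 156, 154, 147), (345, 224, 223, 221), (350, 225, 224, 222), (355, 226, 225, 223), (360, 227, 225, 224), (365, 227, 226, 225), (370, 227, 226, 225), (375, 227, 226, 225), (380, 153, 201, 57), (385, 46, 45, 42), (390, 225, 180, 60)]
317 [(190, 93, 74, 51), (
[... 1406 characters left out ...]
 193, 69), (330, 153, 193, 67), (335, 100, 116, 56), (340, 168, 167, 160), (345, 216, 214, 211), (350, 209, 211, 197), (355, 151, 196, 59), (360, 150, 196, 57), (365, 151, 195, 58), (370, 150, 195, 57), (375, 149, 195, 57), (380, 149, 195, 57), (385, 48, 47, 44), (390, 224, 177, 59)]
40 0.05334008985937633 0.002600975688129781
57 0.058805722617556344 0.0026062725226850716
60 0.05976096008346208 0.0026072681878089726
tool 0.15310918242284857 0.0016516899839204187
80 264 369 [-0.0135  0.0185] [0.0658 0.0657]
120 264 369 [-0.0136  0.0186] [0.0783 0.0783]
160 265 368 [-0.0136  0.0186] [0.0909 0.0908]
200 266 367 [-0.0136  0.0186] [0.1037 0.1037]
slot end row 58 [0.54978899 0.05366238 0.10103766]
```

Request:
{"name": "step_arm", "arguments": {
  "rows": [
    [0.0008, -0.0032, -0.015, -0.0013, 0.0052, 0],
    [0.0008, -0.0032, -0.025, -0.0013, 0.0052, 0],
    [0.0008, -0.0032, -0.035, -0.0013, 0.0052, 0],
    [0.0008, -0.0032, -0.037, -0.0013, 0.0052, 0],
    [0.0008, -0.0032, -0.037, -0.0013, 0.0052, 0]
  ]
}}

```text
clock: 7.73
tcp_pos: [0.6411, 0.0731, 0.0677]
orientation: [-0.376, 3.098, 0.004]
contact_force: [0.3, -0.3, -1.9]
grip_width: 0.0333
gripper_force: 40.9
```

```bash
python3 - <<'E'
from h import *
for k in range(4):eyes.grab_frame('side')
c=grab('wrist');cv2.imwrite('pics/w6.png',c[0][:,:,::-1]);T=pose();print(T.round(4),r.get_obs()['contact_force'].round(1),r.get_obs()['clock'])
s=grab('side')[0];x=np.hstack([c[0][:400,180:500],cv2.resize(s[220:340,180:320],(467,400))]);cv2.imwrite('pics/w6c.png',x[:,:,::-1])
E
```

```text
[[-9.707e-01 -2.390e-01  2.320e-02  6.420e-01]
 [-2.390e-01  9.710e-01  5.500e-03  7.320e-02]
 [-2.380e-02 -2.000e-04 -9.997e-01  6.920e-02]
 [ 0.000e+00  0.000e+00  0.000e+00  1.000e+00]] [-0.3  0.5 -2.1] 7.9833
```

View pics/w6c.png

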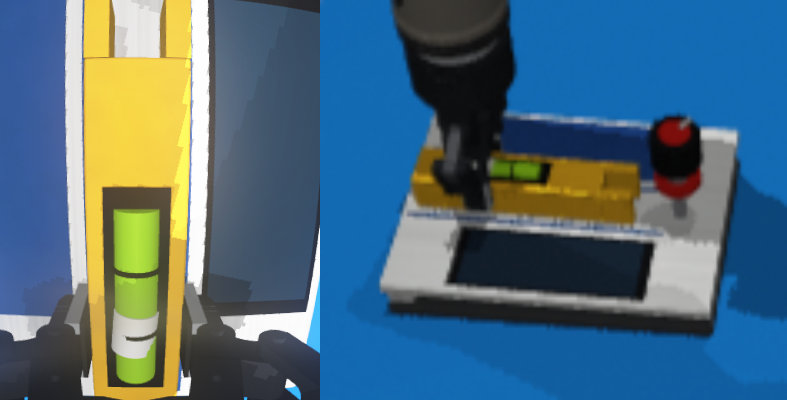

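Request:
{"name": "step_arm", "arguments": {
  "rows": [
    [-0.015, -0.0037, 0, 0, 0, 0],
    [-0.03, -0.0074, -0.001, 0, 0, 0],
    [-0.045, -0.0111, -0.001, 0, 0, 0],
    [-0.06, -0.0148, -0.0015, 0, 0, 0],
    [-0.0728, -0.0179, -0.002, 0, 0, 0]
  ]
}}

```text
clock: 8.45
tcp_pos: [0.5965, 0.062, 0.0676]
orientation: [-0.375, 3.097, 0.004]
contact_force: [0.2, -0.3, -2.8]
grip_width: 0.0333
gripper_force: 40.9
```

```bash
python3 - <<'E'
from h import *
for k in range(4):eyes.grab_frame('side')
T=pose();c=grab('wrist');cv2.imwrite('pics/w7.png',c[0][:,:,::-1]);print(T[:3,3].round(4),r.get_obs()['contact_force'].round(1),r.get_obs()['clock'])
s=grab('side');q=grab('scene')
x=np.hstack([c[0][:280,220:420],cv2.resize(s[0][230:330,190:320],(364,280),interpolation=2),cv2.resize(q[0][230:300,350:408],(232,280),interpolation=2)]);cv2.imwrite('pics/w7c.png',x[:,:,::-1])
E
```

```text
[0.5982 0.0625 0.0679] [-0.6  0.8 -1.4] 8.7
```

View pics/w7c.png

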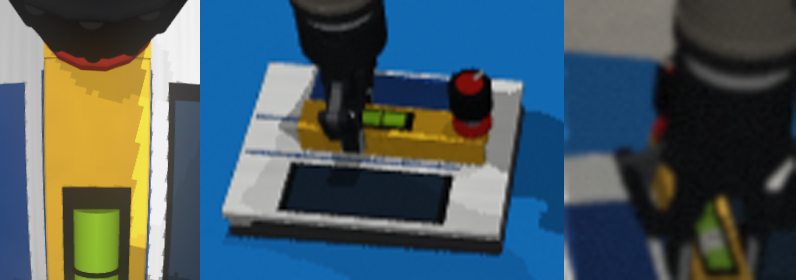

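The level is under the presser and centred laterally. I'll creep it home while watching the force.

Request:
{"name": "step_arm", "arguments": {
  "rows": [
    [-0.004, -0.001, 0, 0, 0, 0],
    [-0.007, -0.0017, 0, 0, 0, 0],
    [-0.01, -0.0025, 0, 0, 0, 0],
    [-0.01, -0.0025, 0, 0, 0, 0]
  ]
}}

```text
clock: 9.13
tcp_pos: [0.5916, 0.0608, 0.0675]
orientation: [-0.375, 3.096, 0.004]
contact_force: [0.6, -1.6, -2.5]
grip_width: 0.0334
gripper_force: 40.9
```

Request:
{"name": "step_arm", "arguments": {
  "rows": [
    [-0.0016, -0.0004, 0, 0, 0, 0],
    [-0.0032, -0.0008, 0, 0, 0, 0],
    [-0.0032, -0.0008, 0, 0, 0, 0]
  ]
}}

```text
clock: 9.38
tcp_pos: [0.5911, 0.0607, 0.068]
orientation: [-0.375, 3.094, 0.004]
contact_force: [2.6, -0.1, -2.3]
grip_width: 0.0331
gripper_force: 40.9
```

```bash
cat > home.py <<'E'
from h import *
T=pose();c=grab('wrist');i=c[0];print(T.round(4).tolist(),r.get_obs()['contact_force'].round(1))
S=np.array([.493,.037]);a=np.array([.971,.239]);n=np.array([-.239,.971]);print('tool',(T[:2,3]-S)@a,(T[:2,3]-S)@n)
# scribed front features: presser red lower edge & slot step line & vial recess
m=mask(i,0,8,150,60)|mask(i,172,180,150,60)
print('red bottom row',[ (u,int(np.where(m[:150,u])[0].max(initial=-1))) for u in (305,311,317,323,329)])
p=[(v,*map(int,i[v,317])) for v in range(40,110,3)];print(p)
z=T[2,3]+.010
d=np.where(i[120:230,317].sum(1)<260)[0]+120;print('vial recess start',d.min(),(on(c,[317,d.min()],z)[0,:2]-S)@a)
E
python3 home.py
```

```text
[[-0.9707, -0.2392, 0.0247, 0.5911], [-0.2391, 0.971, 0.0057, 0.0607], [-0.0253, -0.0003, -0.9997, 0.068], [0.0, 0.0, 0.0, 1.0]] [ 3.1  0.  -2.8]
tool 0.1009220218118017 -0.0003866675113162359
red bottom row [(305, 92), (311, 24), (317, 93), (323, 93), (329, 92)]
[(40, 45, 35, 36), (43, 45, 35, 36), (46, 46, 38, 37), (49, 46, 38, 37), (52, 46, 39, 37), (55, 46, 40, 37), (58, 46, 38, 36), (61, 44, 36, 32), (64, 40, 31, 24), (67, 50, 43, 39), (70, 51, 44, 39), (73, 44, 34, 24), (76, 45, 35, 23), (79, 46, 36, 24), (82, 46, 37, 24), (85, 49, 39, 26), (88, 50, 40, 25), (91, 66, 41, 26), (94, 180, 137, 43), (97, 194, 150, 46), (100, 194, 150, 46), (103, 194, 150, 45), (106, 194, 150, 46), (109, 194, 150, 46)]
vial recess start 187 0.047637562434508014
```

Request:
{"name": "step_arm", "arguments": {
  "rows": [
    [0.0032, 0.0008, 0, 0, 0, 0],
    [0.0032, 0.0008, -0.002, 0, 0, 0],
    [0.0032, 0.0008, -0.003, 0, 0, 0],
    [0.0032, 0.0008, -0.004, 0, 0, 0]
  ]
}}

```text
clock: 9.77
tcp_pos: [0.5916, 0.0609, 0.0649]
orientation: [-0.376, 3.097, 0.004]
contact_force: [-0.2, 0.1, -2.3]
grip_width: 0.0335
gripper_force: 40.9
```

Request:
{"name": "step_arm", "arguments": {
  "rows": [
    [0, 0, -0.001, 0, 0, 0],
    [0, 0, -0.002, 0, 0, 0],
    [0, 0, -0.002, 0, 0, 0]
  ]
}}

```text
clock: 10.02
tcp_pos: [0.5917, 0.0609, 0.0646]
orientation: [-0.375, 3.097, 0.005]
contact_force: [-2.9, -0.1, 6.0]
grip_width: 0.0334
gripper_force: 41.9
```

Request:
{"name": "step_arm", "arguments": {
  "rows": [
    [0, 0, 0.001, 0, 0, 0],
    [0, 0, 0.001, 0, 0, 0],
    [0, 0, 0.001, 0, 0, 0],
    [0, 0, 0.001, 0, 0, 0]
  ],
  "jaw": 0.2
}}

```text
clock: 10.35
tcp_pos: [0.5922, 0.061, 0.0647]
orientation: [-0.375, 3.096, 0.004]
contact_force: [-0.6, 0.4, -0.4]
grip_width: 0.0685
gripper_force: 0.0
```

```bash
python3 home.py; python3 -c "
from h import *
print(r.get_obs()['grip_width'])
c=grab('wrist')[0];cv2.imwrite('pics/w8.png',c[:,:,::-1])"
```

```text
[[-0.9708, -0.239, 0.0228, 0.5922], [-0.2389, 0.971, 0.0053, 0.061], [-0.0235, -0.0003, -0.9997, 0.0647], [0.0, 0.0, 0.0, 1.0]] [ 0.   0.6 -0.1]
tool 0.10208895919741086 -0.0004608723018050313
red bottom row [(305, 87), (311, 87), (317, 87), (323, 88), (329, 87)]
[(40, 44, 39, 37), (43, 44, 38, 37), (46, 42, 35, 34), (49, 42, 35, 32), (52, 35, 26, 21), (55, 47, 41, 38), (58, 48, 42, 38), (61, 39, 31, 23), (64, 40, 32, 24), (67, 42, 33, 23), (70, 44, 35, 25), (73, 45, 36, 26), (76, 46, 37, 25), (79, 48, 39, 26), (82, 50, 40, 26), (85, 91, 42, 28), (88, 115, 54, 29), (91, 195, 152, 46), (94, 196, 151, 46), (97, 196, 152, 47), (100, 196, 152, 46), (103, 196, 152, 47), (106, 196, 153, 48), (109, 196, 151, 46)]
vial recess start 186 0.04851854346995539
0.06828061718860119
```

Request:
{"name": "step_arm", "arguments": {
  "rows": [
    [0, 0, 0.03, 0, 0, 0],
    [0, 0, 0.08, 0, 0, 0],
    [0, 0, 0.13, 0, 0, 0],
    [0, 0, 0.19, -0.0018, 0.0073, 0],
    [0, 0, 0.19, -0.0018, 0.0073, 0]
  ],
  "jaw": 0
}}

```text
clock: 10.87
tcp_pos: [0.5965, 0.0613, 0.1855]
orientation: [-0.377, 3.109, 0.001]
contact_force: [1.4, 0.5, 1.0]
grip_width: 0.0853
gripper_force: 0.0
```

Request:
{"name": "step_arm", "arguments": {
  "rows": [
    [0, 0, 0.01, 0, 0, 0],
    [0, 0, 0.01, 0, 0, 0],
    [0, 0, 0.01, 0, 0, 0],
    [0, 0, 0.01, 0, 0, 0],
    [0, 0, 0.01, 0, 0, 0]
  ]
}}

```text
clock: 11.28
tcp_pos: [0.5913, 0.0608, 0.1834]
orientation: [0.378, -3.116, 0.001]
contact_force: [0.2, 0.3, -0.3]
grip_width: 0.0854
gripper_force: 0.0
```

```bash
python3 - <<'E'
from h import *
for k in range(8):eyes.grab_frame('side')
T=pose();c=grab('wrist');i=c[0];cv2.imwrite('pics/w9.png',i[:,:,::-1]);print(T.round(4),r.get_obs()['joints'].round(3),r.get_obs()['clock'])
m=mask(i,0,8,150,60)|mask(i,172,180,150,60)
n,l,st,ce=cv2.connectedComponentsWithStats(m)
for k in range(1,n):
    if st[k,4]>60: print('red',st[k],ce[k],on(c,ce[k],.135).round(4))
for u in(312,317,322):print([(v,*map(int,i[v,u])) for v in range(190,330,4)])
cv2.imwrite('pics/w9c.png',i[40:440,160:480,::-1])
E
```

```text
[[-9.710e-01 -2.390e-01 -5.000e-04  5.921e-01]
 [-2.390e-01  9.710e-01 -3.000e-04  6.100e-02]
 [ 6.000e-04 -2.000e-04 -1.000e+00  1.846e-01]
 [ 0.000e+00  0.000e+00  0.000e+00  1.000e+00]] [-0.435  0.42   0.296  1.827 -0.15   0.916  1.741] 11.7333
red [ 291   43   52   48 1824] [317.37116228  67.0504386 ] [[0.4927 0.0379 0.135 ]]
[(190, 141, 185, 55), (194, 142, 185, 56), (198, 142, 185, 56), (202, 52, 51, 43), (206, 141, 185, 55), (210, 142, 185, 56), (214, 142, 186, 55), (218, 141, 185, 55), (222, 141, 185, 55), (226, 202, 203, 195), (230, 209, 207, 205), (234, 210, 208, 206), (238, 91, 90, 89), (242, 212, 209, 208), (246, 212, 210, 209), (250, 147, 186, 67), (254, 126, 162, 54), (258, 126, 162, 54), (262, 127, 162, 57), (266, 127, 163, 58), (270, 61, 58, 54), (274, 81, 72, 57), (278, 185, 147, 66), (282, 185, 148, 71), (286, 184, 147, 76), (290, 184, 149, 82), (294, 184, 149, 89), (298, 184, 152, 96), (302, 186, 155, 104), (306, 188, 161, 115), (310, 237, 236, 238), (314, 237, 237, 238), (318, 237, 237, 239), (322, 238, 238, 240), (326, 238, 238, 240)]
[(190, 205, 242, 75), (194, 
[... 753 characters left out ...]
), (198, 178, 228, 64), (202, 54, 53, 46), (206, 178, 228, 64), (210, 177, 228, 64), (214, 151, 198, 57), (218, 176, 227, 64), (222, 175, 227, 63), (226, 233, 236, 230), (230, 230, 230, 229), (234, 241, 241, 241), (238, 66, 65, 61), (242, 188, 187, 185), (246, 165, 166, 157), (250, 119, 153, 51), (254, 119, 153, 52), (258, 119, 153, 53), (262, 119, 153, 54), (266, 120, 153, 55), (270, 61, 57, 53), (274, 63, 59, 56), (278, 184, 146, 66), (282, 183, 146, 69), (286, 184, 147, 74), (290, 184, 148, 80), (294, 185, 150, 86), (298, 237, 199, 100), (302, 235, 197, 106), (306, 234, 200, 116), (310, 228, 227, 228), (314, 228, 227, 228), (318, 228, 228, 229), (322, 229, 228, 229), (326, 228, 228, 230)]
```

View pics/w9c.png

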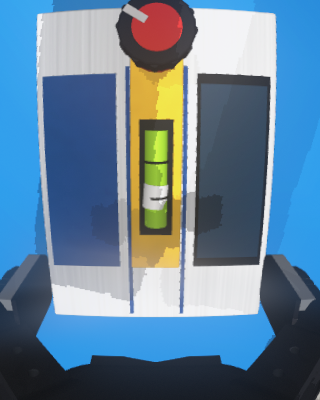

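The level lies between the lines with its fork at the stem. The bubble is about 11.7 mm towards the plain end, so roughly 1.06 rad clockwise is needed. I'll move over the knob with the wrist pre-turned by -120°, so the camera ends up above the vial.

Request:
{"name": "step_arm", "arguments": {
  "rows": [
    [-0.033, -0.0077, 0.01, 0, 0, -0.038],
    [-0.066, -0.0154, 0.01, 0, 0, -0.076],
    [-0.1, -0.023, 0.01, 0, 0, -0.114],
    [-0.133, -0.031, 0.01, 0, 0, -0.152],
    [-0.166, -0.0385, 0.01, 0, 0, -0.19]
  ]
}}

```text
clock: 12.15
tcp_pos: [0.4916, 0.0376, 0.1907]
orientation: [-0.565, -3.09, -0.0]
contact_force: [0.0, -0.1, 0.6]
grip_width: 0.0853
gripper_force: 0.0
```

Request:
{"name": "step_arm", "arguments": {
  "rows": [
    [0, 0, 0, 0, 0, -0.038],
    [0, 0, 0, 0, 0, -0.076],
    [0, 0, 0, 0, 0, -0.114],
    [0, 0, 0, 0, 0, -0.152],
    [0, 0, 0, 0, 0, -0.19]
  ]
}}

```text
clock: 12.57
tcp_pos: [0.4926, 0.0379, 0.1909]
orientation: [-1.448, -2.788, -0.001]
contact_force: [-0.8, 1.4, -0.1]
grip_width: 0.0855
gripper_force: 0.0
```

Request:
{"name": "step_arm", "arguments": {
  "rows": [
    [0, 0, 0, 0, 0, -0.038],
    [0, 0, 0, 0, 0, -0.076],
    [0, 0, 0, 0, 0, -0.114],
    [0, 0, 0, 0, 0, -0.152],
    [0, 0, 0, 0, 0, -0.19]
  ]
}}

```text
clock: 12.98
tcp_pos: [0.4926, 0.0379, 0.1908]
orientation: [-2.204, -2.238, -0.001]
contact_force: [0.2, 0.2, 0.7]
grip_width: 0.0853
gripper_force: 0.0
```

Request:
{"name": "step_arm", "arguments": {
  "rows": [
    [0, 0, 0, 0, 0, -0.038],
    [0, 0, 0, 0, 0, -0.076],
    [0, 0, 0, 0, 0, -0.097],
    [0, 0, 0, 0, 0, -0.097],
    [0, 0, 0, 0, 0, -0.097]
  ]
}}

```text
clock: 13.4
tcp_pos: [0.4925, 0.038, 0.1907]
orientation: [-2.51, -1.889, -0.0]
contact_force: [-1.0, 0.4, -0.2]
grip_width: 0.0855
gripper_force: 0.0
```

```bash
python3 - <<'E'
from h import *
for k in range(5):eyes.grab_frame('side')
o=r.get_obs();T=pose();c=grab('wrist');i=c[0];cv2.imwrite('pics/w10.png',i[:,:,::-1]);print(T.round(4),o['joints'].round(3),o['clock'],o['contact_force'].round(1))
m=mask(i,0,8,150,60)|mask(i,172,180,150,60)
n,l,st,ce=cv2.connectedComponentsWithStats(m)
for k in range(1,n):
    if st[k,4]>60: print('red',st[k],ce[k],on(c,ce[k],.135).round(4))
E
```

```text
[[ 2.787e-01  9.604e-01 -0.000e+00  4.925e-01]
 [ 9.604e-01 -2.787e-01  6.000e-04  3.780e-02]
 [ 6.000e-04 -2.000e-04 -1.000e+00  1.907e-01]
 [ 0.000e+00  0.000e+00  0.000e+00  1.000e+00]] [-0.832  0.304  0.76   2.073 -0.275  0.864 -0.196] 13.65 [-0.6 -0.3 -0. ]
red [295 216  49  18 214] [320.59813084 221.03271028] [[0.5019 0.0621 0.135 ]]
red [ 295  249   44   41 1378] [316.5616836  268.47460087] [[0.4928 0.0379 0.135 ]]
```

View pics/w10.png

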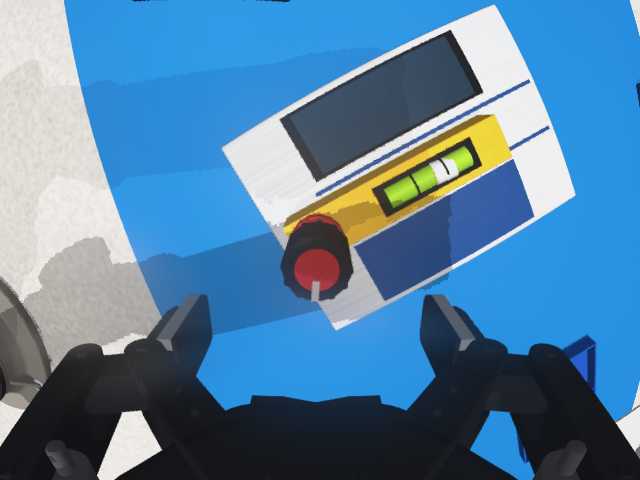

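Request:
{"name": "step_arm", "arguments": {
  "rows": [
    [0, 0, -0.03, 0, 0, 0],
    [0, 0, -0.06, 0, 0, 0],
    [0, 0, -0.09, 0, 0, 0],
    [0, 0, -0.115, 0, 0, 0],
    [0, 0, -0.115, 0, 0, 0]
  ]
}}

```text
clock: 14.12
tcp_pos: [0.4908, 0.0377, 0.1194]
orientation: [-2.511, -1.885, 0.006]
contact_force: [-0.2, 0.4, -0.4]
grip_width: 0.0853
gripper_force: 0.0
```

Request:
{"name": "step_arm", "arguments": {
  "rows": [
    [0, 0, 0, 0, 0, 0],
    [0, 0, 0, 0, 0, 0],
    [0, 0, 0, 0, 0, 0],
    [0, 0, 0, 0, 0, 0],
    [0, 0, 0, 0, 0, 0]
  ],
  "jaw": 1,
  "squeeze": 50
}}

```text
clock: 14.53
tcp_pos: [0.4934, 0.038, 0.1225]
orientation: [2.512, 1.886, 0.004]
contact_force: [-0.1, -0.3, 2.4]
grip_width: 0.0366
gripper_force: 49.7
```

Request:
{"name": "step_arm", "arguments": {
  "rows": [
    [0, 0, 0, 0, 0, 0],
    [0, 0, 0, 0, 0, 0],
    [0, 0, 0, 0, 0, 0]
  ]
}}

```text
clock: 14.78
tcp_pos: [0.4934, 0.0379, 0.1221]
orientation: [2.512, 1.885, 0.003]
contact_force: [1.4, 0.0, 1.9]
grip_width: 0.0367
gripper_force: 49.8
```

Request:
{"name": "step_arm", "arguments": {
  "rows": [
    [0, 0, -0.006, 0, 0, 0],
    [0, 0, -0.012, 0, 0, 0],
    [0, 0, -0.018, 0, 0, 0],
    [0, 0, -0.025, 0, 0, 0],
    [0, 0, -0.025, 0, 0, 0]
  ]
}}

```text
clock: 15.2
tcp_pos: [0.4937, 0.038, 0.1066]
orientation: [2.512, 1.885, 0.003]
contact_force: [2.6, 1.3, 9.3]
grip_width: 0.0366
gripper_force: 50.6
```

```bash
cat > bub.py <<'E'
from h import *
import sys
for k in range(int(sys.argv[1])):eyes.grab_frame('wrist')
o=r.get_obs();c=grab('wrist');i=c[0];cv2.imwrite(f"pics/b{o['clock']:.2f}.png",i[:,:,::-1])
T=pose();print(o['clock'],T[:3,3].round(4),'yaw',np.degrees(np.arctan2(T[1,1],T[0,1])).round(1),o['contact_force'].round(1),'M',o['moment'].round(2),o['grip_width'].round(4),o['gripper_force'],'q7',o['joints'][6].round(2))
a=np.array([np.cos(np.radians(13.9)),np.sin(np.radians(13.9))]);S=np.array([.4928,.0379])
z=.078
# sample vial strip along axis in world at several lateral offsets
s=np.arange(.045,.135,.0005);out=[]
H=cv2.cvtColor(i,cv2.COLOR_RGB2HSV)
P=[np.c_[S[0]+a[0]*s-a[1]*t,S[1]+a[1]*s+a[0]*t,np.full(len(s),z)] for t in np.arange(-.005,.0051,.001)]
st=np.array([[H[min(max(int(round(v)),0),479),min(max(int(round(u)),0),639)] for u,v in proj(c,p)] for p in P]).astype(int)
h,sa,va=st[...,0],st[...,1],st[...,2]
g=((h>28)&(h<52)&(sa>110)&(va>60)).sum(0);w=((sa<60)&(va>110)).sum(0);d=(va<105).sum(0)
f=lambda x:''.join('%x'%min(15,v) for v in x)
print('G',f(g));print('W',f(w));print('D',f(d))
E
python3 bub.py 2
```

```text
Traceback (most recent call last):
  File "bub.py", line 5, in <module>
    T=pose();print(o['clock'],T[:3,3].round(4),'yaw',np.degrees(np.arctan2(T[1,1],T[0,1])).round(1),o['contact_force'].round(1),'M',o['moment'].round(2),o['grip_width'].round(4),o['gripper_force'],'q7',o['joints'][6].round(2))
                                                                                                                                                         ^^^^^^^^^^^^^^^^^^^^^
AttributeError: 'float' object has no attribute 'round'
```

Request:
{"name": "step_arm", "arguments": {
  "rows": [
    [0, 0, 0.0006, 0, 0, -0.03],
    [0, 0, 0.0013, 0, 0, -0.06],
    [0, 0, 0.002, 0, 0, -0.09],
    [0, 0, 0.0027, 0, 0, -0.12],
    [0, 0, 0.0035, 0, 0, -0.15]
  ]
}}

```text
clock: 15.77
tcp_pos: [0.4948, 0.038, 0.1096]
orientation: [2.885, 1.24, 0.007]
contact_force: [5.4, -0.5, 9.5]
grip_width: 0.0366
gripper_force: 50.4
```

```bash
sed -i "s/o\['grip_width'\].round(4)/round(o['grip_width'],4)/" bub.py; python3 bub.py 3
```

```text
15.9167 [0.4948 0.038  0.1095] yaw -43.3 [5.1 0.1 9. ] M [ 0.31 -0.66 -0.04] 0.0368 50.33458471298218 q7 -0.44
G 0000000000000000000007bbbbbbbbbbbbbbbbbbbbbbbbbbbbbbbbbbbbbbbb604bbbbbbbbbbbbbbbbbbbb70000000000000000000000000000000027bbbbbbbbbbbbbbbbbbbbbbbbbbbbbbbba9600000000000000000000000000
W 00000000000000000000000000000000000000000000000000000000000000000000000000000000000003abbbbbbbbbbbbbbbbbbbbbbb8214bbbb910000000000000000000000000000000000000000000000000000000000000
D 000000003bbbbbbbbbbbba0000000000000000000000000000000000000001ab900000000000000000000000000000000000000000000039a700000000000000000000000000000000000000227bbbbbbbb200000000000000000
```

Request:
{"name": "step_arm", "arguments": {
  "rows": [
    [0.001, 0.0002, 0.0008, 0, 0, -0.036],
    [0.0018, 0.0004, 0.0017, 0, 0, -0.072],
    [0.0025, 0.0006, 0.0026, 0, 0, -0.108],
    [0.0032, 0.0008, 0.0035, 0, 0, -0.144],
    [0.0037, 0.0009, 0.0043, 0, 0, -0.18]
  ]
}}

```text
clock: 16.38
tcp_pos: [0.4961, 0.0379, 0.112]
orientation: [3.118, 0.383, 0.004]
contact_force: [3.0, -2.7, 9.5]
grip_width: 0.0367
gripper_force: 50.3
```

Request:
{"name": "step_arm", "arguments": {
  "rows": [
    [0, 0, 0, 0, 0, 0],
    [0, 0, 0, 0, 0, 0],
    [0, 0, 0, 0, 0, 0],
    [0, 0, 0, 0, 0, 0],
    [0, 0, 0, 0, 0, 0]
  ]
}}

```text
clock: 16.8
tcp_pos: [0.4961, 0.0378, 0.1119]
orientation: [3.117, 0.391, 0.004]
contact_force: [3.3, -1.0, 9.2]
grip_width: 0.0365
gripper_force: 50.3
```

Request:
{"name": "step_arm", "arguments": {
  "rows": [
    [0, 0, 0, 0, 0, 0],
    [0, 0, 0, 0, 0, 0],
    [0, 0, 0, 0, 0, 0],
    [0, 0, 0, 0, 0, 0],
    [0, 0, 0, 0, 0, 0]
  ]
}}

```text
clock: 17.22
tcp_pos: [0.4961, 0.0378, 0.1119]
orientation: [3.117, 0.391, 0.004]
contact_force: [3.1, -2.2, 8.9]
grip_width: 0.0367
gripper_force: 50.3
```

Request:
{"name": "step_arm", "arguments": {
  "rows": [
    [0, 0, 0, 0, 0, 0],
    [0, 0, 0, 0, 0, 0],
    [0, 0, 0, 0, 0, 0],
    [0, 0, 0, 0, 0, 0],
    [0, 0, 0, 0, 0, 0]
  ]
}}

```text
clock: 17.63
tcp_pos: [0.4961, 0.0378, 0.1119]
orientation: [3.117, 0.391, 0.004]
contact_force: [3.7, -2.9, 9.4]
grip_width: 0.0364
gripper_force: 50.3
```

```bash
python3 bub.py 5
```

```text
17.8833 [0.4961 0.0379 0.1119] yaw -75.7 [ 3.1 -1.8  8.5] M [ 0.24 -0.32 -0.11] 0.0367 50.27677595615387 q7 -0.88
G 0000000000000000000008bbbbbbbbbbbbbbbbbbbbbbbbbbbbbbbbbbbbbbbbb000bbbba0000000000000000000000000000000001bbbbbba007bbbbbbbbbbbbbbbbbbbbbbbbbbbbbbbbbbbbbbb940000000000000000000000000
W 00000000000000000000000000000000000000000000000000000000000000000000000bbbbbbbbbbbbbbbbbbbbbbbbbbbbbbbbb80000000000000000000000000000000000000000000000000000000000000000000000000000
D 0000000000bbbbbbbbbbbb20000000000000000000000000000000000000002bb90000000000000000000000000000000000000000000001bb500000000000000000000000000000000000000027bbbbbbbbb0000000000000000
```

Request:
{"name": "step_arm", "arguments": {
  "rows": [
    [0, 0, 0, 0, 0, 0],
    [0, 0, 0, 0, 0, 0],
    [0, 0, 0, 0, 0, 0],
    [0, 0, 0, 0, 0, 0],
    [0, 0, 0, 0, 0, 0]
  ]
}}

```text
clock: 18.35
tcp_pos: [0.4961, 0.0378, 0.1119]
orientation: [3.117, 0.391, 0.004]
contact_force: [2.8, -1.4, 9.2]
grip_width: 0.0366
gripper_force: 50.3
```

```bash
python3 bub.py 10
```

```text
18.85 [0.4961 0.0378 0.1119] yaw -75.7 [ 3.8 -3.1  8.7] M [ 0.25 -0.4  -0.11] 0.0368 50.2769136428833 q7 -0.88
G 0000000000000000000008bbbbbbbbbbbbbbbbbbbbbbbbbbbbbbbbbbbbbbbbb000bbbba0000000000000000000000000000000001bbbbbba008bbbbbbbbbbbbbbbbbbbbbbbbbbbbbbbbbbbbbbb940000000000000000000000000
W 00000000000000000000000000000000000000000000000000000000000000000000000bbbbbbbbbbbbbbbbbbbbbbbbbbbbbbbbb80000000000000000000000000000000000000000000000000000000000000000000000000000
D 0000000000bbbbbbbbbbbb20000000000000000000000000000000000000002bb90000000000000000000000000000000000000000000001bb400000000000000000000000000000000000000027bbbbbbbbb0000000000000000
```

The bubble is steady and centred to within about 0.3 mm, and the press is holding at about 9 N.

```bash
python3 -c "
from bench import r
print(r.hand_in())"
```

```text
the job is handed in; nothing more can be done
None
```

I handed the job in at about 19 s on the robot's clock: the level is home under the presser, clamped at about 9 N, and the bubble is centred to within about 0.3 mm, with the knob still gripped and pressed down.

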